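Feed one backing disc to the empty punching nest

ROBOT

A 6-joint arm with a two-finger parallel gripper is mounted at the origin on a cart in front of the work surface, level with it; the furniture and walls round the work are solid. World frame = base frame: x ahead of the robot, y to its left, z up, the work surface at z = 0. Lengths are in m, angles in rad, forces in N, time in s.
With the tool pointing down it reaches from about 0.325 to 0.9 m from the base axis. Payload 6.1 kg.
Tool frame: the origin (TCP) lies midway between the tips of the shut fingers; the grasp point (between the pads) lies 19 mm behind it; z points along the fingers, y is the line along which they close (so a half turn about z gives the same grasp; the last joint's range is limited). The gripper opens to 85 mm and grips with 20 to 120 N. Pads are 22 mm wide; open, the fingers measure 114 mm over their backs; the gripper's body (76 mm by 85 mm) begins 54 mm behind the grasp point. The pads swing forward as they close: fully open they stand 13 mm farther back than shut.
Start: joints at [1.073, 0.22, 1.526, -0, 1.395, -0.126], TCP at [0.227, 0.582, 0.193] pointing down, gripper open.
Joint ranges: [-2.98, 2.98], [-0.91, 2.08], [0.09, 2.57], [-1.24, 4.39], [0.2, 2.65], [-2.68, 2.68]. Speed limits (rad/s): [2.57, 2.57, 3.01, 3.14, 3.14, 3.14].

INTERFACE

Orientations are given as a unit quaternion [w, x, y, z].
In Python, from bench import ctrl gives the robot as it stands.
- The arm moves only by the shell command python3 -m jog 'ROWS'. ROWS is JSON, a list of rows, each an object of numbers: "x", "y", "z": the shift along the tool's x, y, z in m; "rx", "ry", "rz": the turn, a rotation vector about the tool's x, y, z in degrees; "claw": the finger opening in m, from 0 to 0.0854. In form: [{"x": .., "y": .., "z": .., "rx": .., "ry": .., "rz": .., "claw": ..}, ...]. A call has 1 to 5 rows; each row is the pose to reach, as a shift and turn from the pose commanded when the call began, along the tool's axes at that moment; what a row does not reach only later rows make up. A row lasts 1/10 s, in which the tool goes at most 50 mm and 8.59 degrees, less where a joint would pass 70% of its speed; a pose out of reach is approached as far as the arm can. A call with a gripper value outside its range is refused whole. The fingers move at their own pace and stop on an object; the grip force is fixed at half the most. Time passes only in rows, so rows that repeat a pose let the fingers close. It gives the time, the measured TCP pose, the force, the opening and the grip force at its end, in the units of the state.
- ctrl.get_state(): the state, without advancing time (a new reading comes with each control period).
- ctrl.snapshot(name): name is "scene" or "top" or "wrist"; returns a dict with "pixels" (420x560x3 uint8, red, green, blue), "range_z" (420x560 float32, m along the optical axis (not along the pixel's ray), 0 where there is no reading), "fx", "fy", "cx", "cy" (pixels), "world_from_camera" (4x4, takes a point from camera to world coordinates). Camera axes: x right, y down, z forward; pixel columns grow to the right and rows downward; lengths in m; the calibration is good to about 2 mm. A picture is of the moment at which its call begins.
- ctrl.sign_off(): hands the job in; it is judged then, once.
The state is a dict: "clock": time; "qpos": joint angles; "dq": joint speeds; "effort": joint torques, N m; "eef_pos": TCP position; "tcp_rot": TCP orientation; "wrist_force": force on the tool from outside, world axes, zero at the start; "moment": the same for the moment, N m; "finger_gap": opening from 0.0 (shut) to 1.0 (fully open); "finger_force": force on a finger pad.
Only numpy, scipy, OpenCV 4.12 (cv2) and the standard library are available. Lean on these libraries where they do the work, as an engineer would, in place of code of your own. Each camera call takes 0.05 s, during which the arm holds its last target. There are 200 camera calls.

TASK

Press the push bar of the disc feeder fully in, once only, and let it spring all the way back, so that a single white backing disc comes out of the magazine. Then nudge that disc sideways along the channel with a fingertip until it drops flat into the empty round nest; the nest on the other side already has its disc. Only push, without gripping or lifting a disc, and leave the seated disc, the discs still in the magazine and the things lying about as they are.

Things in the scene. Friction and masses are not known exactly. Their poses are not given: they have to be found in the camera images.
- feeder: Disc feeder fixed to the table. Origin on the table under the magazine's axis, z up, +x the way the push bar is pressed and the disc comes out, +y left of that. Grey painted deck, top 12 mm above the table. Magazine round the origin: dark steel housing 54 x 54 mm, 28 mm high, above it four rods and a collar to 54 mm. Two spring barrels at y = +-34 mm, x -33 to 21 mm, up to 33 mm high
- pusher (a joint): push bar with its blade, 0 at rest (sprung back), 0.052 m fully in at a stop; moves along the feeder's +x; spring about 3 N at rest and 7 N fully in, it comes back by itself when let go. On its way in the 6 mm thick blade drives the lowest disc out of the magazine; on its way back the other discs drop by one
- push_face (a point): centre of the outer face of the push bar, the black bar 80 mm wide (feeder y), 24 mm high and 12 mm thick; its underside is 13.5 mm and its top 37.5 mm above the table. The face looks along the feeder's -x and is pressed along +x; the point moves with the bar
- magazine (a point): centre of the magazine, at deck height: the middle of the lowest disc's underside before it is ejected
- outlet (a point): 49 mm from the magazine along the feeder's +x, at deck height: about where the ejected disc lies. It is the middle of a straight channel along the feeder's y, 44 mm wide (feeder x = 27 to 71 mm), with walls 5 mm above the deck, that goes on over the punching blocks at both sides
- disc_1: the lowest disc in the magazine, the one that is ejected: white acetal, 40 mm across, 8 mm thick, 10 to 20 g; origin at the centre of its underside, z is its axis
- disc_2: the second disc from below in the magazine, same size and origin
- disc_3: the third disc from below in the magazine, same size and origin
- disc_4: the fourth and uppermost disc in the magazine, same size and origin
- block_a: the punching block with the empty nest, steel, 56 mm (feeder x) x 66 mm (feeder y), top 11.4 mm above the table; it stands against the feeder's deck on its left or its right side. Origin on the table under its centre, axes parallel to the feeder's. The two walls of the channel go on over it to 17 mm above the table
- nest (a point): centre of the floor of the empty nest, a round recess 45 mm wide and 7.4 mm deep in the middle of block_a, floor 4 mm above the table, 64 mm along the feeder's +y or -y from the outlet. A disc tips in as it is pushed over it, the far wall stops it, and it drops flat once its rear edge is past the near rim; seated, it is flush with the deck
- block_b: the like block on the other side, whose nest is taken
- disc_old: the worn disc seated in block_b's nest, same size and origin as the others, its top level with the deck
- slicker: turned wooden edge slicker, 22 x 105 x 22 mm, lying beside the magazine on its left; leave alone
- punch_1: steel punch, 11 x 105 x 11 mm, lying beside the magazine on its right; leave alone
- awl: awl with wooden handle, 26 x 155 x 26 mm, lying at the right; leave alone
- buckle_1: flat buckle, 25 x 68 x 7 mm, lying at the left; leave alone
- strap_2: strap, 35 x 281 x 11 mm, lying at the front left; leave alone
- strap_0: strap, 33 x 261 x 11 mm, lying at the front left; leave alone
- marker: marker pen, 16 x 133 x 16 mm, lying at the left; leave alone
Mind the look-alikes: they are no part of the job. What is shaped like the disc_4 but blue is not meant.

How it is judged:
On the way, in this order (a step that is already met when the one before it is completed fails the run):
1. the push bar is fully in and one disc lies in front of the magazine (value of joint pusher above 0.048 m and x of disc_1 in the frame of feeder above 0.042 m), for 0.05 s.
2. the push bar has sprung back, the next disc has dropped, and the ejected disc lies flat on the deck in front of the magazine (value of joint pusher below 0.004 m and z of disc_2 in the frame of feeder below 0.0145 m and horizontal distance between disc_1 and outlet below 0.015 m and z of disc_1 in the frame of feeder above 0.01 m), for 0.2 s.
At the end, for the whole second after the job is handed in: the ejected disc at rest, flat (0.08 rad) and fully down (2.5 mm) in the once empty nest, centred within 5 mm; the push bar back within 4 mm; the other three discs in the magazine (5 mm), the lowest of them down on the deck; the old disc still seated in its nest (horizontal distance between disc_1 and nest below 0.005 m and z of disc_1 in the frame of block_a below 0.0065 m and angle between disc_1's own z axis and vertical below 0.08 rad and linear speed of disc_1 below 0.02 m/s and value of joint pusher below 0.004 m and horizontal distance between each of disc_2, disc_3, disc_4 and magazine below 0.005 m and z of disc_2 in the frame of feeder below 0.0145 m and horizontal distance between disc_old and block_b below 0.005 m and z of disc_old in the frame of block_b below 0.0065 m); the robot touches nothing.
It fails at once if a second disc is driven out of the magazine, or discs are lifted in it (horizontal distance between any of disc_2, disc_3, disc_4 and magazine above 0.01 m or z of disc_2 in the frame of feeder above 0.025 m or z of disc_4 in the frame of feeder above 0.043 m).
It fails at once if the ejected disc is lifted or carried (its centre more than 9 mm above the deck) (z of disc_1 in the frame of feeder above 0.021 m).
It fails at once if the ejected disc is gripped or forced instead of nudged (over 15 N between it and the fingers) (contact force between the fingers and disc_1 above 15 N).
It fails at once if the old disc is pushed or lifted out of its nest (horizontal distance between disc_old and block_b above 0.007 m or z of disc_old in the frame of block_b above 0.009 m).
It fails at once if a thing lying about is moved by more than 2 cm (distance of any of slicker, punch_1, awl, buckle_1, strap_2, strap_0, marker from where it was at the start of the episode above 0.02 m).
It also fails if it takes over 40 s, if anything falls off the work surface, if the arm or the gripper's body presses on something with over 40 N, if the wrist force passes 120 N, or if a joint passes its speed limit or range.

## Working session

There is one attempt and no reset: what is moved stays moved. The work goes in short steps, Python scripts to look and compute and a shell command to move; the robot and the scene stay as the last step left them, time stands still between calls to the robot, and variables do not carry over. Pictures are saved under pics/ and viewed, at most 13 in all, crops included, and the job is handed in when it is done.

```bash
mkdir -p pics; cat > h.py <<'E'
import numpy as np,cv2,pickle
from bench import ctrl
def snap(n,f):
    s=ctrl.snapshot(n); pickle.dump(s,open(f'pics/{f}.pkl','wb')); cv2.imwrite(f'pics/{f}.png',s['pixels'][:,:,::-1]); return s
def load(f): return pickle.load(open(f'pics/{f}.pkl','rb'))
def ray(s,u,v,z):
    T=np.array(s['world_from_camera']);d=T[:3,:3]@np.array([(u-s['cx'])/s['fx'],(v-s['cy'])/s['fy'],1]);o=T[:3,3]
    return o+d*(z-o[2])/d[2]
def cloud(s):
    T=np.array(s['world_from_camera']);r=s['range_z'];v,u=np.mgrid[:r.shape[0],:r.shape[1]]
    P=np.stack([(u-s['cx'])/s['fx']*r,(v-s['cy'])/s['fy']*r,r],-1)
    return P@T[:3,:3].T+T[:3,3]
E
python3 - <<'E'
from h import *
for n in ('top','scene'):
    s=snap(n,n+'0'); print(n,np.round(s['world_from_camera'],3).tolist(),s['fx'])
st=ctrl.get_state(); print(st)
E
```

```text
top [[0.028, -0.988, 0.155, 0.349], [-0.999, -0.035, -0.042, 0.127], [0.046, -0.153, -0.987, 0.908], [0.0, 0.0, 0.0, 1.0]] 523.268817185422
scene [[-0.646, -0.344, 0.682, -0.116], [-0.763, 0.265, -0.589, 0.615], [0.022, -0.901, -0.434, 0.446], [0.0, 0.0, 0.0, 1.0]] 412.68364707154905
{'clock': 0.1, 'qpos': array([ 1.07290994e+00,  2.21151201e-01,  1.52749155e+00, -3.80693498e-06,
        1.39470707e+00, -1.26086886e-01]), 'dq': array([-0.00110205, -0.00264291, -0.00357751,  0.00038378,  0.00030233,
       -0.00041714]), 'effort': array([ 4.69346742e-04, -4.98247504e+01, -3.90543652e+01, -2.29940761e-04,
        5.72501143e-03, -3.95533709e-05]), 'eef_pos': array([0.22676159, 0.58175806, 0.19250899]), 'tcp_rot': array([-2.67897544e-04,  1.84830455e-01,  9.82770030e-01, -8.36744508e-04]), 'wrist_force': array([0.08829012, 0.70510172, 0.31321295]), 'moment': array([0.01739348, 0.00151975, 0.00485906]), 'finger_force': 0.0, 'finger_gap': 1.0017741531691813}
```

View pics/top0.png

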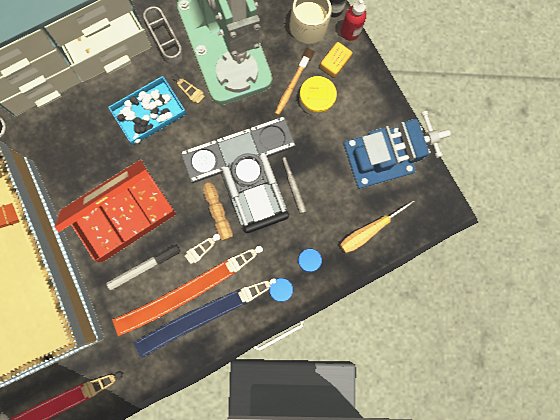

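View pics/scene0.png

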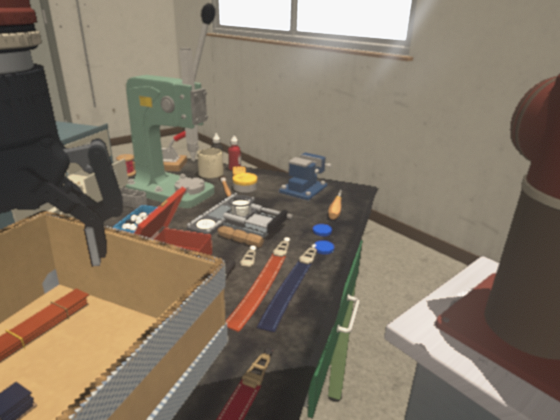

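The top view shows the feeder at about (250,175), its push bar (black) at (265,222) and the magazine disc at (247,171). The worn disc is seated in the left block at (203,161), and the empty nest is in the right block at about (275,135). Possible mix-ups for the white discs: blue discs (310,260) and (281,290), the worn disc (203,161), the yellow tin (318,94). The disc I want is the white stack at (247,171). Next is one close crop to check that choice.

```bash
python3 - <<'E'
from h import *
s=load('top0'); im=s['pixels'][105:245,170:320,::-1]
cv2.imwrite('pics/crop.png',cv2.resize(im,None,fx=4,fy=4,interpolation=cv2.INTER_CUBIC))
g=cv2.cvtColor(s['pixels'],cv2.COLOR_RGB2GRAY)
m=(s['pixels'].min(2)>200).astype(np.uint8)
for c in cv2.findContours(m,cv2.RETR_EXTERNAL,cv2.CHAIN_APPROX_NONE)[0]:
    x,y,w,h=cv2.boundingRect(c)
    if 170<x<320 and 105<y<245 and cv2.contourArea(c)>80: print(cv2.fitEllipse(c),cv2.contourArea(c))
P=cloud(s)
for u,v in [(203,161),(247,171),(275,135),(265,222),(225,160)]: print(u,v,np.round(P[v,u],4))
E
```

```text
((199.5228729248047, 249.9270782470703), (12.051368713378906, 41.72154998779297), 51.83280563354492) 330.5
((249.0770263671875, 195.4165496826172), (31.094898223876953, 70.14000701904297), 151.06324768066406) 973.5
((247.56582641601562, 169.87173461914062), (21.963119506835938, 23.295011520385742), 98.0230484008789) 400.0
((204.2310791015625, 163.0450897216797), (24.465349197387695, 26.6627254486084), 138.37106323242188) 426.5
((206.84231567382812, 133.45054626464844), (55.61946487426758, 128.7958984375), 0.0) 168.5
203 161 [0.5804 0.2194 0.0114]
247 171 [0.5574 0.1413 0.0448]
275 135 [0.6357 0.0943 0.0029]
265 222 [0.4728 0.108  0.036 ]
225 160 [0.5835 0.1811 0.0123]
```

View pics/crop.png

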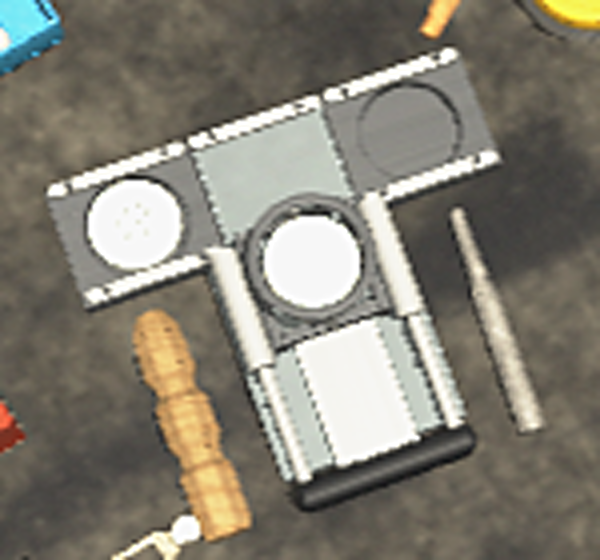

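The crop shows the stack's white top disc at crop (311,261), the worn disc on the left at (135,222), and the empty nest on the right at (411,131). The push bar runs from (303,497) to (470,443). So block_a is on the feeder's right (-y).

```bash
python3 - <<'E'
from h import *
s=load('top0')
f=lambda u,v,z: ray(s,(u+.5)/4-.5+170,(v+.5)/4-.5+105,z)[:2]
mag=f(311,261,.044); old=f(135,222,.012); nest=f(411,131,.0114)
b0,b1=f(298,492,.0375),f(473,441,.0375)
print('mag',mag,'old',old,'nest',nest,np.linalg.norm(old-nest),'bar',b0,b1,np.linalg.norm(b0-b1))
ey=(old-nest)/np.linalg.norm(old-nest); ex=np.array([ey[1],-ey[0]])
print('ex',ex,np.degrees(np.arctan2(ex[1],ex[0])))
P=cloud(s); T=np.linalg.norm
mid=(old+nest)/2; O=mid-49e-3*ex
print('origin from nests',O,'diff',mag-O, 'outlet',mid)
Q=P[105:245,170:320].reshape(-1,3); L=np.c_[(Q[:,:2]-O)@ex,(Q[:,:2]-O)@ey,Q[:,2]]
k=(L[:,0]<-50)&(L[:,0]>-130)&(abs(L[:,1])<60)&(L[:,2]>.028)&(L[:,2]<.045)
print('bar local',np.percentile(L[k],[2,50,98],axis=0))
k=(L[:,0]<-.05)&(L[:,0]>-.13)&(abs(L[:,1])<.06)&(L[:,2]>.030)&(L[:,2]<.045)
print('bar local',k.sum(),np.percentile(L[k],[1,50,99],axis=0))
for n,p in (('face guess',O-.0*ex),): pass
k=(abs(L[:,0])<.03)&(abs(L[:,1])<.03)&(L[:,2]>.048); print('collar',L[k].mean(0),L[k].max(0),L[k].min(0))
E
```

```text
mag [0.55959285 0.1407413 ] old [0.58184158 0.21880208] nest [0.62843185 0.09912899] 0.12842235498660018 bar [0.4618745 0.1426556] [0.48606231 0.06982979] 0.07673752793424737
ex [0.93187114 0.36278943] 21.271603511436897
origin from nests [0.55947503 0.14118885] diff [ 0.00011783 -0.00044755] outlet [0.60513671 0.15896553]Traceback (most recent call last):
  File "<stdin>", line 14, in <module>
    return _quantile_unchecked(
        a, q, axis, out, overwrite_input, method, keepdims, weights)
    return _ureduce(a,
                    func=_quantile_ureduce_func,
    ...<5 lines>...
                    overwrite_input=overwrite_input,
                    method=method)
    r = func(a, **kwargs)
    result = _quantile(arr,
                       quantiles=q,
    ...<2 lines>...
                       out=out,
                       weights=wgt)
    slices_having_nans = np.isnan(arr[-1, ...])
                                  ~~~^^^^^^^^^
IndexError: index -1 is out of bounds for axis 0 with size 0
```

```bash
cat >> h.py <<'E'
from scipy.spatial.transform import Rotation as R
O=np.array([.5596,.1411,0]); ex=np.array([.9319,.3628,0]); ey=np.array([-.3628,.9319,0])
def go(x,y,z):
    "shift and turn in tool axes to feeder-frame point, tool down, tool y along feeder x"
    st=ctrl.get_state(); q=st['tcp_rot']; r=R.from_quat([q[1],q[2],q[3],q[0]])
    t=R.from_matrix(np.c_[ey,ex,[0,0,-1]])
    p=st['eef_pos']; d=p-O
    print('t',st['clock'],'local',np.round([d@ex,d@ey,p[2]],4),'F',np.round(st['wrist_force'],1),'gap',round(st['finger_gap'],2))
    print('shift',np.round(r.inv().apply(O+x*ex+y*ey+[0,0,z]-p),4),'turn',np.round((r.inv()*t).as_rotvec(degrees=True),2))
E
python3 -c "
from h import *
go(-.135,0,.15)"
```

```text
t 0.1 local [-0.1503  0.5314  0.1925] F [0.1 0.7 0.3] gap 1.0
shift [-0.3708 -0.3809  0.0431] turn [-1.000e-01  3.000e-02  4.743e+01]
```

```bash
python3 -m jog '[{"x":-0.371,"y":-0.381,"z":0,"rz":47.4,"claw":0},{"x":-0.371,"y":-0.381,"z":0,"rz":47.4,"claw":0},{"x":-0.371,"y":-0.381,"z":0,"rz":47.4,"claw":0},{"x":-0.371,"y":-0.381,"z":0,"rz":47.4,"claw":0},{"x":-0.371,"y":-0.381,"z":0,"rz":47.4,"claw":0}]'; python3 -c "
from h import *
go(-.135,0,.15)"
```

```text
t 0.1 local [-0.1503  0.5314  0.1925] F [0.1 0.7 0.3] gap 1.0
shift [-0.3708 -0.3809  0.0431] turn [-1.000e-01  3.000e-02  4.743e+01]schema error: expected keys x, y, z, rx, ry, rz, claw
```

All keys are required.

```bash
python3 -m jog '[{"x":-0.371,"y":-0.381,"z":0,"rx":0,"ry":0,"rz":47.4,"claw":0},{"x":-0.371,"y":-0.381,"z":0,"rx":0,"ry":0,"rz":47.4,"claw":0},{"x":-0.371,"y":-0.381,"z":0,"rx":0,"ry":0,"rz":47.4,"claw":0},{"x":-0.371,"y":-0.381,"z":0,"rx":0,"ry":0,"rz":47.4,"claw":0},{"x":-0.371,"y":-0.381,"z":0,"rx":0,"ry":0,"rz":47.4,"claw":0}]'; python3 -c "
from h import *
go(-.135,0,.15)"
```

```text
clock: 0.6
eef_pos: [0.3246, 0.3501, 0.193]
tcp_rot: [-0.0, 0.534, 0.845, -0.0]
wrist_force: [0.4, -0.4, 0.6]
finger_gap: 0.142
finger_force: 0.0
t 0.6 local [-0.1432  0.28    0.193 ] F [ 0.4 -0.4  0.6] gap 0.14
shift [-0.2799 -0.012   0.0431] turn [-0.02  0.01  4.14]
```

```bash
python3 -m jog '[{"x":-0.28,"y":-0.012,"z":0,"rx":0,"ry":0,"rz":4.1,"claw":0},{"x":-0.28,"y":-0.012,"z":0,"rx":0,"ry":0,"rz":4.1,"claw":0},{"x":-0.28,"y":-0.012,"z":0.02,"rx":0,"ry":0,"rz":4.1,"claw":0},{"x":-0.28,"y":-0.012,"z":0.04,"rx":0,"ry":0,"rz":4.1,"claw":0},{"x":-0.28,"y":-0.012,"z":0.04,"rx":0,"ry":0,"rz":4.1,"claw":0}]'; python3 -m jog '[{"x":0,"y":0,"z":0,"rx":0,"ry":0,"rz":0,"claw":0},{"x":0,"y":0,"z":0,"rx":0,"ry":0,"rz":0,"claw":0}]'; python3 - <<'E'
from h import *
snap('wrist','w1')
go(-.135,0,.022)
E
```

```text
clock: 1.1
eef_pos: [0.4223, 0.1238, 0.1623]
tcp_rot: [0.0, 0.562, 0.827, 0.0]
wrist_force: [0.3, 0.2, 0.5]
finger_gap: 0.0
finger_force: 0.0
clock: 1.3
eef_pos: [0.4215, 0.1247, 0.1619]
tcp_rot: [-0.001, 0.563, 0.826, -0.0]
wrist_force: [1.0, 0.2, 0.7]
finger_gap: 0.001
finger_force: 0.0
t 1.35 local [-0.1342  0.0359  0.1623] F [ 0.2 -0.2  0.7] gap -0.0
shift [-0.036  -0.0009  0.1402] turn [-0.04 -0.04  0.28]
```

View pics/w1.png

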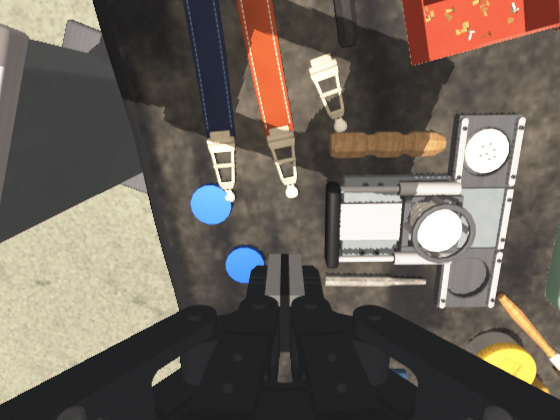

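The wrist view shows the push bar at (333,225), the magazine disc at (440,230), the worn disc at (487,150), the empty nest at (467,272) and the shut fingertips at (285,270).

```bash
python3 - <<'E'
from h import *
s=load('w1');P=cloud(s);L=np.stack([(P-O)@ex,(P-O)@ey,P[...,2]],-1)
f=lambda u,v,z:(lambda p:np.round([(p-O)@ex,(p-O)@ey],4))(ray(s,u,v,z))
print('old',f(487,150,.012),'mag',f(440,230,.044),'nest',f(467,272,.0114),'bar corners top',f(327,182,.0375),f(327,267,.0375),f(339,182,.0375),f(339,267,.0375))
for u,v in [(333,225),(333,200),(333,255),(487,150),(440,230),(470,210)]: print(u,v,np.round(L[v,u],4))
k=(L[...,0]<-.06)&(L[...,0]>-.13)&(abs(L[...,1])<.06)&(L[...,2]>.033)&(L[...,2]<.042)
print(k.sum(),np.percentile(L[k],[1,50,99],axis=0))
for (u,v) in [(285,262),(275,258),(295,258),(258,285),(310,285)]: print('finger',np.round(L[v,u],4))
E
```

```text
old [0.0523 0.063 ] mag [ 0.0044 -0.0035] nest [ 0.0526 -0.0607] bar corners top [-0.0965  0.038 ] [-0.0934 -0.0431] [-0.0861  0.0381] [-0.0822 -0.043 ]
333 225 [-0.0898 -0.0012  0.0386]
333 200 [-0.0907  0.0221  0.0385]
333 255 [-0.0886 -0.0302  0.039 ]
487 150 [0.0506 0.0634 0.015 ]
440 230 [ 0.0038 -0.0031  0.0452]
470 210 [0.0448 0.0057 0.0131]
1096 [[-0.09554461 -0.043018    0.0339946 ]
 [-0.08987357 -0.00295052  0.03836294]
 [-0.08335624  0.03360076  0.04019117]]
finger [-0.1331  0.0443  0.2125]
finger [-0.1372  0.0442  0.2085]
finger [-0.1291  0.0449  0.2099]
finger [-0.1431  0.0404  0.224 ]
finger [-0.124   0.0413  0.2255]
```

Both views agree to about 3 mm, the nests are 128 mm apart and the heights match. Now I'll lower behind the bar.

```bash
python3 -m jog '[{"x":-0.037,"y":-0.001,"z":0,"rx":0,"ry":0,"rz":0.3,"claw":0},{"x":-0.037,"y":-0.001,"z":0.05,"rx":0,"ry":0,"rz":0.3,"claw":0},{"x":-0.037,"y":-0.001,"z":0.10,"rx":0,"ry":0,"rz":0.3,"claw":0},{"x":-0.037,"y":-0.001,"z":0.139,"rx":0,"ry":0,"rz":0.3,"claw":0},{"x":-0.037,"y":-0.001,"z":0.139,"rx":0,"ry":0,"rz":0.3,"claw":0}]'; python3 -m jog '[{"x":0,"y":0.01,"z":0,"rx":0,"ry":0,"rz":0,"claw":0},{"x":0,"y":0.015,"z":0,"rx":0,"ry":0,"rz":0,"claw":0},{"x":0,"y":0.02,"z":0,"rx":0,"ry":0,"rz":0,"claw":0},{"x":0,"y":0.02,"z":0,"rx":0,"ry":0,"rz":0,"claw":0}]';python3 -c "
from h import *
go(-.1,-.001,.022)"
```

```text
clock: 1.85
eef_pos: [0.4286, 0.0925, 0.0185]
tcp_rot: [-0.005, 0.563, 0.827, -0.003]
wrist_force: [-0.7, 0.3, 0.0]
finger_gap: 0.0
finger_force: 0.0
clock: 2.25
eef_pos: [0.4558, 0.0988, 0.0257]
tcp_rot: [0.002, 0.564, 0.826, 0.001]
wrist_force: [-0.0, -0.3, 0.4]
finger_gap: -0.004
finger_force: 0.0
t 2.25 local [-0.112  -0.0018  0.0257] F [-0.  -0.3  0.4] gap -0.0
shift [0.0008 0.012  0.0037] turn [0.24 0.08 0.09]
```

```bash
python3 -m jog '[{"x":0,"y":0.006,"z":0.002,"rx":0,"ry":0,"rz":0,"claw":0},{"x":0,"y":0.013,"z":0.002,"rx":0,"ry":0,"rz":0,"claw":0},{"x":0,"y":0.02,"z":0.002,"rx":0,"ry":0,"rz":0,"claw":0},{"x":0,"y":0.027,"z":0.002,"rx":0,"ry":0,"rz":0,"claw":0},{"x":0,"y":0.034,"z":0.002,"rx":0,"ry":0,"rz":0,"claw":0}]';python3 -c "
from h import *
go(-.06,-.001,.022)"
```

```text
clock: 2.75
eef_pos: [0.4854, 0.1108, 0.0214]
tcp_rot: [-0.0, 0.564, 0.826, -0.0]
wrist_force: [-0.4, 0.1, -0.1]
finger_gap: 0.001
finger_force: 0.0
t 2.75 local [-0.0801 -0.0014  0.0214] F [-0.4  0.1 -0.1] gap 0.0
shift [ 0.0004  0.0201 -0.0006] turn [-0.   -0.    0.05]
```

There's no force where contact was expected, so I'll look.

```bash
python3 - <<'E'
from h import *
a=snap('top','t2')['pixels'][105:245,170:320,::-1];b=snap('wrist','w2')['pixels'][:,:,::-1]
a=cv2.resize(a,(400,373));b=cv2.resize(b,(400,300))
cv2.imwrite('pics/c2.png',np.hstack([cv2.copyMakeBorder(a,0,0,0,0,0),cv2.copyMakeBorder(b,0,73,0,0,0)]))
go(-.06,0,.022)
E
```

```text
t 2.85 local [-0.0797 -0.0014  0.0216] F [0.9 0.  0.1] gap -0.0
shift [ 0.0014  0.0197 -0.0004] turn [0.04 0.01 0.06]
```

View pics/c2.png

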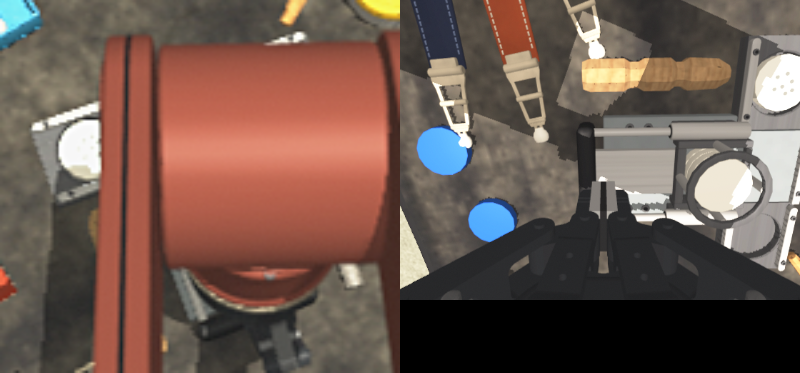

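```bash
python3 - <<'E'
from h import *
s=load('w2');P=cloud(s);L=np.stack([(P-O)@ex,(P-O)@ey,P[...,2]],-1)
k=(L[...,0]<-.03)&(L[...,0]>-.13)&(L[...,1]<.045)&(L[...,1]>.012)&(L[...,2]>.032)&(L[...,2]<.045)
k[:,:230]=0
print(k.sum(),np.percentile(L[k],[2,50,98],axis=0))
for v in (180,200,220,235,250): print(v,[tuple(np.round(1e3*L[v,u],0).astype(int)) for u in range(235,345,8)])
E
```

```text
1191 [[-0.09540044  0.0125349   0.03250861]
 [-0.0893464   0.02419868  0.03814045]
 [-0.03066556  0.0342955   0.03981395]]
180 [(np.int64(-106), np.int64(26), np.int64(1)), (np.int64(-102), np.int64(26), np.int64(1)), (np.int64(-94), np.int64(33), np.int64(36)), (np.int64(-90), np.int64(34), np.int64(38)), (np.int64(-86), np.int64(33), np.int64(36)), (np.int64(-83), np.int64(32), np.int64(29)), (np.int64(-79), np.int64(32), np.int64(28)), (np.int64(-75), np.int64(31), np.int64(27)), (np.int64(-71), np.int64(32), np.int64(28)), (np.int64(-67), np.int64(32), np.int64(29)), (np.int64(-63), np.int64(32), np.int64(29)), (np.int64(-59), np.int64(32), np.int64(28)), (np.int64(-55), np.int64(32), np.int64(30)), (np.int64(-51), np.int64(32), np.int64(29))]
200 [(np.int64(-107), np.int64(14), np.int64(1)), (np.int64(-102), np.int64(14), np.int64(1)), (np.int64(-94), np.int64(24), np.int64(38)), (np.int64(-90), np.int64(24), np.int64(38)), (np.int64(-86), np.int64(24), np.int64(39)), (np.int64(-83), np.int64(14), np.int64(1)), (np.int64(-79), np.int64(14), np.int64(1)), (np.int64(-74), np.int64
[... 1486 characters left out ...]
p.int64(21)), (np.int64(-48), np.int64(-1), np.int64(20))]
250 [(np.int64(-108), np.int64(-18), np.int64(2)), (np.int64(-103), np.int64(-18), np.int64(1)), (np.int64(-95), np.int64(-2), np.int64(36)), (np.int64(-90), np.int64(-2), np.int64(38)), (np.int64(-86), np.int64(-1), np.int64(39)), (np.int64(-83), np.int64(-9), np.int64(21)), (np.int64(-79), np.int64(-10), np.int64(19)), (np.int64(-74), np.int64(-10), np.int64(20)), (np.int64(-70), np.int64(-9), np.int64(20)), (np.int64(-65), np.int64(-10), np.int64(20)), (np.int64(-61), np.int64(-9), np.int64(20)), (np.int64(-56), np.int64(-10), np.int64(20)), (np.int64(-52), np.int64(-9), np.int64(21)), (np.int64(-48), np.int64(-10), np.int64(20))]
```

```bash
python3 - <<'E'
from h import *
T=np.array(load('w2')['world_from_camera']); print('cam',[(T[:3,3]-O)@ex,(T[:3,3]-O)@ey,T[2,3]],T[:3,2])
s=load('w2');P=cloud(s);L=np.stack([(P-O)@ex,(P-O)@ey,P[...,2]],-1)
for v in range(246,330,8): print(v,[tuple((1e3*L[v,u]).round().astype(int).tolist()) for u in (265,275,281,285,290,296,305)])
s=snap('scene','s2');im=s['pixels'][150:290,140:330,::-1]
cv2.imwrite('pics/s2c.png',cv2.resize(im,None,fx=4,fy=4,interpolation=cv2.INTER_CUBIC))
go(0,0,0)
E
```

```text
cam [np.float64(-0.07824021156125441), np.float64(0.06987296753205635), np.float64(0.20332760846740153)] [ 0.10555133 -0.26550758 -0.95831344]
246 [(-87, 1, 40), (-83, -7, 21), (-80, -7, 19), (-77, -7, 21), (-75, -7, 20), (-71, -7, 19), (-66, -7, 19)]
254 [(-87, -3, 40), (-82, 8, 65), (-79, 8, 64), (-78, 8, 64), (-76, 8, 64), (-73, 8, 64), (-66, -12, 19)]
262 [(-87, -8, 39), (-82, 8, 73), (-79, 8, 72), (-78, 8, 73), (-76, 8, 72), (-73, 8, 73), (-66, -17, 20)]
270 [(-86, 4, 72), (-81, 7, 78), (-79, 8, 80), (-78, 8, 80), (-76, 8, 80), (-74, 8, 80), (-70, 4, 72)]
278 [(-85, 4, 77), (-81, 8, 87), (-79, 8, 85), (-78, 8, 85), (-76, 8, 87), (-74, 8, 86), (-70, 3, 77)]
286 [(-85, 4, 85), (-81, 8, 93), (-79, 8, 92), (-78, 8, 92), (-76, 8, 92), (-74, 9, 93), (-70, 4, 85)]
294 [(-84, 9, 98), (-78, 70, 203), (-79, 9, 98), (-78, 8, 98), (-76, 8, 96), (-74, 8, 98), (-71, 4, 90)]
302 [(-84, 10, 106), (-81, 9, 104), (-79, 6, 99), (-78, 5, 98), (-76, 6, 98), (-74, 9, 104), (-72, 11, 107)]
310 [(-84, 9, 108), (-81, 10, 109), (-79, 2, 97), (-78, 2, 98), (-76, 4, 101), (-74, 10, 109), (-72, 10, 109)]
318 [(-84, 10, 113), (-81, 10, 113), (-79, 0, 98), (-78, 70, 203), (-76, 4, 104), (-75, 10, 113), (-72, 9, 113)]
326 [(-83, 9, 116), (-81, 8, 115), (-79, -4, 98), (-78, -4, 98), (-76, 2, 107), (-75, 9, 117), (-72, 10, 117)]
t 2.9 local [-0.0803 -0.0013  0.0214] F [ 0.5  0.7 -0.2] gap -0.0
shift [0.0012 0.0803 0.0214] turn [-0.01 -0.    0.06]
```

View pics/s2c.png

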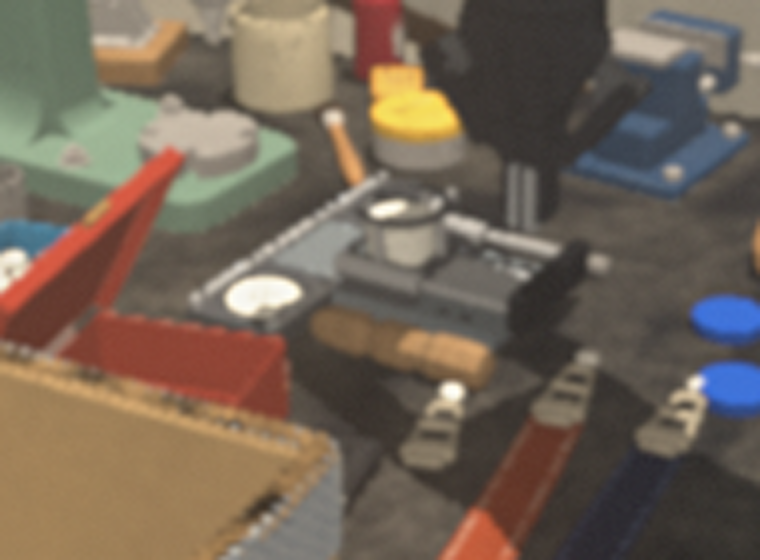

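The reported TCP height doesn't match the pictures. The state says z = 0.021, but both the scene view (fingertips at crop (520,225), hanging over the blade) and the wrist depth put the tips at about 0.06. The bar at crop (550,280) hasn't moved, so the earlier sweep passed above it. I'll measure this offset before going lower.

```bash
python3 - <<'E'
from h import *
for n,zr in (('w1',.1619),('w2',.0214)):
    s=load(n);P=cloud(s);z=P[...,2];T=np.array(s['world_from_camera']);o=T[:3,3]
    near=s['range_z']<(.16)
    for c in (279,285,291):
        col=np.where((s['range_z'][225:300,c]<.17)&(s['range_z'][225:300,c]>0))[0]
        v=225+col[0]; p=P[v,c]; q=P[v+3,c]; print(n,c,v,'tip',np.round([(p-O)@ex,(p-O)@ey,p[2]],4),'diff to reported',round(p[2]-zr,4), 'z@v+3',round(q[2],4))
s=load('s2');p=s['pixels']
# scene: tip bottom at crop (520,228) -> line of sight vs the vertical line at reported x,y
u,v=520/4+140,228/4+150
T=np.array(s['world_from_camera']);d=T[:3,:3]@[(u-s['cx'])/s['fx'],(v-s['cy'])/s['fy'],1];o=T[:3,3]
X=O-.080*ex-.001*ey;t=(X-o)[:2]@d[:2]/(d[:2]@d[:2]);print('scene tip z',(o+t*d)[2],'miss',np.linalg.norm((o+t*d-X)[:2]))
E
```

```text
w1 279 254 tip [-0.1357  0.0441  0.2044] diff to reported 0.0425 z@v+3 0.2077
w1 285 254 tip [-0.1331  0.044   0.204 ] diff to reported 0.0421 z@v+3 0.2074
w1 291 254 tip [-0.1306  0.0447  0.2056] diff to reported 0.0437 z@v+3 0.2082
w2 279 254 tip [-0.0801  0.0081  0.0649] diff to reported 0.0435 z@v+3 0.0671
w2 285 254 tip [-0.0776  0.0079  0.0644] diff to reported 0.043 z@v+3 0.0679
w2 291 254 tip [-0.0751  0.0079  0.0643] diff to reported 0.0429 z@v+3 0.068
scene tip z 0.05815028754680279 miss 0.002023941642696501
```

Three readings give the same result: the real tip is about 0.042 m above the reported z. From here on I'll use real z = reported + 0.042. I'll back off and turn the gripper 90° so its linkages stay clear of the magazine.

```bash
python3 - <<'E'
import re
t=open('h.py').read().replace("np.c_[ey,ex,[0,0,-1]]","np.c_[-ex,ey,[0,0,-1]]").replace("p=st['eef_pos'];","p=st['eef_pos']+[0,0,.042];")
open('h.py','w').write(t)
E
python3 -m jog '[{"x":0,"y":-0.02,"z":-0.03,"rx":0,"ry":0,"rz":0,"claw":0},{"x":0,"y":-0.045,"z":-0.03,"rx":0,"ry":0,"rz":-8,"claw":0},{"x":0,"y":-0.045,"z":-0.03,"rx":0,"ry":0,"rz":-16,"claw":0},{"x":0,"y":-0.045,"z":-0.03,"rx":0,"ry":0,"rz":-24,"claw":0},{"x":0,"y":-0.045,"z":-0.03,"rx":0,"ry":0,"rz":-32,"claw":0}]'
python3 -m jog '[{"x":0,"y":0,"z":0,"rx":0,"ry":0,"rz":-60,"claw":0},{"x":0,"y":0,"z":0,"rx":0,"ry":0,"rz":-60,"claw":0},{"x":0,"y":0,"z":0,"rx":0,"ry":0,"rz":-60,"claw":0},{"x":0,"y":0,"z":0,"rx":0,"ry":0,"rz":-60,"claw":0},{"x":0,"y":0,"z":0,"rx":0,"ry":0,"rz":-60,"claw":0}]'
python3 -c "
from h import *
go(-.125,-.002,.027)"
```

```text
clock: 3.4
eef_pos: [0.4425, 0.0941, 0.0515]
tcp_rot: [-0.0, 0.312, 0.95, -0.0]
wrist_force: [-0.4, -0.6, 0.3]
finger_gap: 0.001
finger_force: 0.0
clock: 3.9
eef_pos: [0.4425, 0.0942, 0.0513]
tcp_rot: [-0.0, -0.058, 0.998, -0.0]
wrist_force: [0.4, -0.2, 0.0]
finger_gap: 0.003
finger_force: 0.0
t 3.9 local [-0.1262 -0.0013  0.0933] F [ 0.4 -0.2  0. ] gap 0.0
shift [-0.0013 -0.0004  0.0663] turn [  0.    -0.03 -14.62]
```

```bash
python3 -m jog '[{"x":0,"y":0,"z":0,"rx":0,"ry":0,"rz":-14.6,"claw":0},{"x":0,"y":0,"z":0.02,"rx":0,"ry":0,"rz":-14.6,"claw":0},{"x":0,"y":0,"z":0.04,"rx":0,"ry":0,"rz":-14.6,"claw":0},{"x":0,"y":0,"z":0.055,"rx":0,"ry":0,"rz":-14.6,"claw":0},{"x":0,"y":0,"z":0.066,"rx":0,"ry":0,"rz":-14.6,"claw":0}]'
python3 -m jog '[{"x":0,"y":0,"z":0,"rx":0,"ry":0,"rz":0,"claw":0},{"x":0,"y":0,"z":0,"rx":0,"ry":0,"rz":0,"claw":0}]'
python3 - <<'E'
from h import *
a=snap('scene','s3')['pixels'][170:270,190:330,::-1];b=snap('wrist','w3')['pixels'][:,:,::-1]
cv2.imwrite('pics/c3.png',np.hstack([cv2.resize(a,(400,286)),cv2.resize(b,(381,286))]))
go(-.1,-.002,.027)
E
```

```text
clock: 4.4
eef_pos: [0.4419, 0.0941, -0.0157]
tcp_rot: [-0.001, -0.181, 0.983, 0.0]
wrist_force: [0.3, -0.1, 0.3]
finger_gap: -0.001
finger_force: 0.0
clock: 4.6
eef_pos: [0.443, 0.0942, -0.0144]
tcp_rot: [-0.0, -0.181, 0.983, 0.0]
wrist_force: [-0.7, -0.2, 0.5]
finger_gap: 0.001
finger_force: 0.0
t 4.7 local [-0.1249 -0.0016  0.0283] F [0.2 0.4 0.6] gap 0.0
shift [-0.0249 -0.0002  0.0013] turn [-0.03  0.08 -0.37]
```

View pics/c3.png

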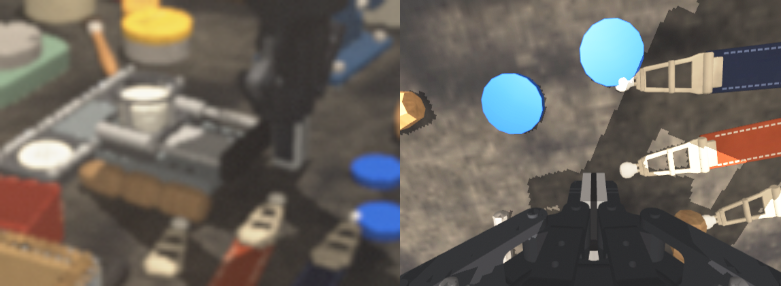

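The reported z is now -0.014 with no contact, which confirms the offset. In the left half the fingertip is behind the bar at bar height, (290,165). The wrist half shows only the clear table behind. Now the press.

```bash
python3 -m jog '[{"x":-0.01,"y":0,"z":0.002,"rx":0,"ry":0,"rz":0,"claw":0},{"x":-0.018,"y":0,"z":0.002,"rx":0,"ry":0,"rz":0,"claw":0},{"x":-0.025,"y":0,"z":0.002,"rx":0,"ry":0,"rz":0,"claw":0},{"x":-0.03,"y":0,"z":0.002,"rx":0,"ry":0,"rz":0,"claw":0},{"x":-0.035,"y":0,"z":0.002,"rx":0,"ry":0,"rz":0,"claw":0}]';python3 -c "
from h import *
go(-.055,-.002,.027)"
```

```text
clock: 5.2
eef_pos: [0.475, 0.1068, -0.0167]
tcp_rot: [-0.001, -0.182, 0.983, 0.0]
wrist_force: [-5.1, -1.5, 5.3]
finger_gap: -0.001
finger_force: 3.1
t 5.2 local [-0.0912 -0.0013  0.0253] F [-5.1 -1.5  5.3] gap -0.0
shift [-0.0362 -0.0005 -0.0018] turn [ 0.03 -0.15 -0.35]
```

```bash
python3 -m jog '[{"x":-0.006,"y":0,"z":-0.001,"rx":0,"ry":0,"rz":0,"claw":0},{"x":-0.012,"y":0,"z":-0.001,"rx":0,"ry":0,"rz":0,"claw":0},{"x":-0.018,"y":0,"z":-0.001,"rx":0,"ry":0,"rz":0,"claw":0},{"x":-0.024,"y":0,"z":-0.001,"rx":0,"ry":0,"rz":0,"claw":0},{"x":-0.03,"y":0,"z":-0.001,"rx":0,"ry":0,"rz":0,"claw":0}]';python3 -m jog '[{"x":-0.003,"y":0,"z":0,"rx":0,"ry":0,"rz":0,"claw":0},{"x":-0.006,"y":0,"z":0,"rx":0,"ry":0,"rz":0,"claw":0}]'; python3 -c "
from h import *
go(-.05,-.002,.027)"
```

```text
clock: 5.7
eef_pos: [0.5013, 0.1175, -0.0167]
tcp_rot: [-0.003, -0.182, 0.983, 0.0]
wrist_force: [-8.2, -0.7, 4.0]
finger_gap: 0.002
finger_force: 4.1
clock: 5.9
eef_pos: [0.5068, 0.1197, -0.0167]
tcp_rot: [-0.003, -0.182, 0.983, 0.0]
wrist_force: [-8.2, -0.6, 4.2]
finger_gap: 0.002
finger_force: 4.1
t 5.9 local [-0.057  -0.0008  0.0253] F [-8.2 -0.6  4.2] gap 0.0
shift [-0.007  -0.0012 -0.0017] turn [ 0.1  -0.33 -0.35]
```

```bash
for i in 1; do python3 -m jog '[{"x":-0.003,"y":0,"z":0,"rx":0,"ry":0,"rz":0,"claw":0},{"x":-0.005,"y":0,"z":0,"rx":0,"ry":0,"rz":0,"claw":0}]'; done; python3 -m jog '[{"x":-0.002,"y":0,"z":0,"rx":0,"ry":0,"rz":0,"claw":0}]'; python3 -c "
from h import *
go(-.05,-.002,.027)"
```

```text
clock: 6.1
eef_pos: [0.5076, 0.1202, -0.0169]
tcp_rot: [-0.007, -0.182, 0.983, -0.0]
wrist_force: [-26.4, -9.7, 23.5]
finger_gap: 0.003
finger_force: 14.2
clock: 6.2
eef_pos: [0.5076, 0.1202, -0.0169]
tcp_rot: [-0.009, -0.182, 0.983, -0.001]
wrist_force: [-33.0, -13.3, 29.5]
finger_gap: -0.001
finger_force: 18.3
t 6.2 local [-0.0561 -0.0006  0.0251] F [-33.  -13.3  29.5] gap -0.0
shift [-0.0061 -0.0013 -0.002 ] turn [ 0.14 -1.08 -0.28]
```

It's at the stop: force jumped at x = -0.056, about 52 mm past contact. Now I'll let it spring back in a straight line.

```bash
python3 -m jog '[{"x":0.01,"y":0,"z":0,"rx":0,"ry":0,"rz":0,"claw":0},{"x":0.025,"y":0,"z":0,"rx":0,"ry":0,"rz":0,"claw":0},{"x":0.045,"y":0,"z":0,"rx":0,"ry":0,"rz":0,"claw":0},{"x":0.065,"y":0,"z":0,"rx":0,"ry":0,"rz":0,"claw":0},{"x":0.085,"y":0,"z":-0.005,"rx":0,"ry":0,"rz":0,"claw":0}]'; python3 -c "
from h import *
go(-.13,0.05,.12)"
```

```text
clock: 6.7
eef_pos: [0.4358, 0.0917, -0.011]
tcp_rot: [-0.0, -0.181, 0.983, 0.0]
wrist_force: [-0.2, -0.0, 0.9]
finger_gap: 0.001
finger_force: 0.0
t 6.7 local [-0.1333 -0.0011  0.031 ] F [-0.2 -0.   0.9] gap 0.0
shift [-0.0029  0.0512 -0.089 ] turn [ 0.02 -0.02 -0.37]
```

```bash
python3 -m jog '[{"x":0,"y":0.02,"z":-0.045,"rx":0,"ry":0,"rz":-0.4,"claw":0},{"x":0,"y":0.05,"z":-0.09,"rx":0,"ry":0,"rz":-0.4,"claw":0},{"x":0,"y":0.05,"z":-0.09,"rx":0,"ry":0,"rz":-0.4,"claw":0}]'; python3 - <<'E'
from h import *
a=snap('scene','s4')['pixels'][170:270,180:320,::-1];t=snap('top','t4')
b=t['pixels'][105:245,170:320,::-1]
cv2.imwrite('pics/c4.png',np.hstack([cv2.resize(a,(500,357)),cv2.resize(b,(300,280)).copy() if 0 else cv2.copyMakeBorder(cv2.resize(b,(300,280)),0,77,0,0,0)]))
go(.049,.05,.08)
E
```

```text
clock: 7.0
eef_pos: [0.4229, 0.1412, 0.0853]
tcp_rot: [0.006, -0.186, 0.983, 0.0]
wrist_force: [1.8, 0.0, -0.0]
finger_gap: 0.005
finger_force: 0.0
t 7.1 local [-0.1302  0.0489  0.1232] F [0.2 0.2 0.5] gap 0.01
shift [-0.179   0.0008  0.0441] turn [-0.06  0.27  0.13]
```

View pics/c4.png

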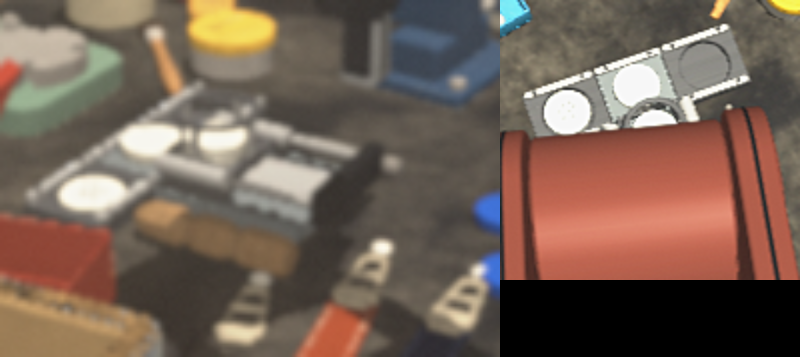

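The ejected disc lies flat at the outlet, top-view crop (637,86), the bar is back in the scene half at (365,175), and the nest at (706,62) is still empty. Next I'll measure the disc.

```bash
python3 - <<'E'
from h import *
s=load('t4');P=cloud(s)
m=(s['pixels'].min(2)>185).astype(np.uint8);m[:,:225]=0;m[:,252:]=0;m[:132]=0;m[166:]=0
for c in cv2.findContours(m,cv2.RETR_EXTERNAL,cv2.CHAIN_APPROX_NONE)[0]:
    if cv2.contourArea(c)>80:
        e=cv2.fitEllipse(c);p=ray(s,*e[0],.02);print(e,[(p-O)@ex,(p-O)@ey],P[int(e[0][1]),int(e[0][0]),2])
p=ray(s,238.5,148,.02);print([(p-O)@ex,(p-O)@ey])
s=load('s4');P=cloud(s);L=np.stack([(P-O)@ex,(P-O)@ey,P[...,2]],-1)
k=(L[...,0]<-.05)&(L[...,0]>-.13)&(abs(L[...,1])<.045)&(L[...,2]>.031)&(L[...,2]<.042)
print('bar',np.percentile(L[k],[5,50,95],axis=0))
E
```

```text
((236.67898559570312, 146.43775939941406), (24.241111755371094, 33.994384765625), 50.04035949707031) [np.float64(0.051223262087089085), np.float64(0.001763292782842943)] 0.0177754555745272
[np.float64(0.04752889817995418), np.float64(-0.00032304237719307387)]
bar [[-0.09863007 -0.03500396  0.03150282]
 [-0.09581758  0.00366847  0.03722526]
 [-0.08894054  0.03364507  0.03925413]]
```

Disc at (0.049, 0.000), z fits, and the bar is home. Now I'll fly over at height and come down in the channel on the disc's left, between it and the worn disc.

```bash
python3 -m jog '[{"x":-0.05,"y":-0.014,"z":0,"rx":0,"ry":0,"rz":0,"claw":0},{"x":-0.1,"y":-0.014,"z":0,"rx":0,"ry":0,"rz":0,"claw":0},{"x":-0.15,"y":-0.014,"z":0,"rx":0,"ry":0,"rz":0,"claw":0},{"x":-0.179,"y":-0.014,"z":0,"rx":0,"ry":0,"rz":0,"claw":0},{"x":-0.179,"y":-0.014,"z":0,"rx":0,"ry":0,"rz":0,"claw":0}]';python3 -m jog '[{"x":0,"y":0,"z":0.03,"rx":0,"ry":0,"rz":0,"claw":0},{"x":0,"y":0,"z":0.06,"rx":0,"ry":0,"rz":0,"claw":0},{"x":0,"y":0,"z":0.06,"rx":0,"ry":0,"rz":0,"claw":0}]'; python3 -c "
from h import *
go(.049,.036,.03)"
```

```text
clock: 7.6
eef_pos: [0.5929, 0.1905, 0.0764]
tcp_rot: [-0.001, -0.185, 0.983, 0.0]
wrist_force: [0.1, 0.1, 0.1]
finger_gap: 0.004
finger_force: 0.0
clock: 7.9
eef_pos: [0.5845, 0.1886, 0.0124]
tcp_rot: [-0.006, -0.185, 0.983, -0.0]
wrist_force: [-1.4, -0.5, -0.6]
finger_gap: -0.002
finger_force: 0.0
t 7.9 local [0.0405 0.0352 0.0544] F [-1.4 -0.5 -0.6] gap -0.0
shift [-0.0088  0.0007  0.0243] turn [ 0.12 -0.7  -0.  ]
```

```bash
python3 -m jog '[{"x":0,"y":0,"z":0,"rx":0,"ry":0,"rz":0,"claw":0},{"x":0,"y":0,"z":0,"rx":0,"ry":0,"rz":0,"claw":0}]'; python3 - <<'E'
from h import *
go(.049,.036,.03)
b=snap('wrist','w5')['pixels'];a=snap('scene','s5')['pixels'][170:270,160:300]
cv2.imwrite('pics/c5.png',np.hstack([cv2.resize(a,(400,286)),cv2.resize(b,(381,286))])[:,:,::-1])
E
```

```text
clock: 8.1
eef_pos: [0.5912, 0.1903, 0.0207]
tcp_rot: [0.001, -0.185, 0.983, -0.0]
wrist_force: [-0.2, -0.6, 0.1]
finger_gap: 0.004
finger_force: 0.0
t 8.1 local [0.0473 0.0343 0.0627] F [-0.2 -0.6  0.1] gap 0.0
shift [-0.0016  0.0017  0.0327] turn [-0.02  0.09  0.01]
```

View pics/c5.png

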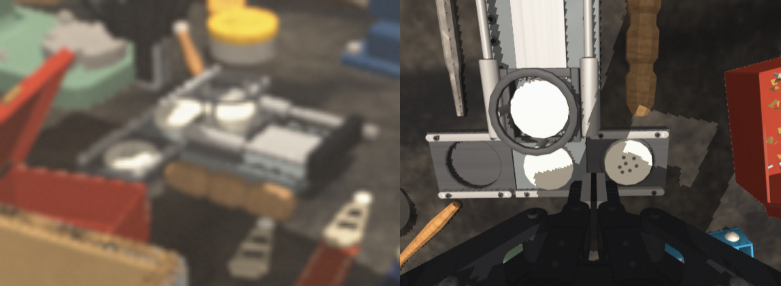

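The wrist half shows the shut fingers at (593,170), between the ejected disc (549,165) and the worn disc (628,160). The nest at (473,165) is empty. I'll check the tip position by depth.

```bash
python3 - <<'E'
from h import *
s=load('w5');P=cloud(s);L=np.stack([(P-O)@ex,(P-O)@ey,P[...,2]],-1)
for c in (279,285,291):
    col=np.where((s['range_z'][225:300,c]<.17)&(s['range_z'][225:300,c]>0))[0];v=225+col[0];print('tip',c,v,L[v,c].round(4))
f=lambda u,v,z:(lambda p:np.round([(p-O)@ex,(p-O)@ey],4))(ray(s,(u-400)*560/381,v*420/286,z))
print('disc',f(549,165,.02),'old',f(628,160,.012),'nest',f(473,165,.0114),'mag',f(540,108,.044))
s=load('s5');T=np.array(s['world_from_camera'])
for z in (.02,.063):
    X=O+.0473*ex+.0343*ey+[0,0,z];c=T[:3,:3].T@(X-T[:3,3]);u=s['fx']*c[0]/c[2]+s['cx'];v=s['fy']*c[1]/c[2]+s['cy'];print(z,'crop px',(u-160)/140*400,(v-170)/100*286)
E
```

```text
tip 279 254 [0.0381 0.031  0.0625]
tip 285 254 [0.038  0.0336 0.0628]
tip 291 254 [0.0375 0.0361 0.0639]
disc [ 0.0503 -0.0024] old [0.0489 0.0619] nest [ 0.0539 -0.0678] mag [ 0.0007 -0.0015]
0.02 crop px 151.25307189479258 129.59465789031378
0.063 crop px 148.72495161321984 79.47039462427558
```

```bash
python3 -m jog '[{"x":-0.001,"y":0.001,"z":0.015,"rx":0,"ry":0,"rz":0,"claw":0},{"x":-0.001,"y":0.001,"z":0.03,"rx":0,"ry":0,"rz":0,"claw":0},{"x":-0.001,"y":0.001,"z":0.041,"rx":0,"ry":0,"rz":0,"claw":0},{"x":-0.001,"y":0.001,"z":0.043,"rx":0,"ry":0,"rz":0,"claw":0},{"x":-0.001,"y":0.001,"z":0.043,"rx":0,"ry":0,"rz":0,"claw":0}]';python3 -m jog '[{"x":0,"y":0,"z":0,"rx":0,"ry":0,"rz":0,"claw":0},{"x":0,"y":0,"z":0.001,"rx":0,"ry":0,"rz":0,"claw":0},{"x":0,"y":0,"z":0.002,"rx":0,"ry":0,"rz":0,"claw":0}]'; python3 -c "
from h import *
go(.049,.036,.0155)"
```

```text
clock: 8.7
eef_pos: [0.5901, 0.1916, -0.0248]
tcp_rot: [-0.001, -0.185, 0.983, -0.0]
wrist_force: [0.9, -0.0, 0.3]
finger_gap: 0.004
finger_force: 0.0
clock: 9.0
eef_pos: [0.5914, 0.1918, -0.0251]
tcp_rot: [0.0, -0.185, 0.983, -0.0]
wrist_force: [0.3, 0.4, 0.4]
finger_gap: 0.001
finger_force: 0.0
t 9.0 local [0.048  0.0357 0.0169] F [0.3 0.4 0.4] gap 0.0
shift [-0.001   0.0003  0.0014] turn [-0.01  0.05  0.02]
```

```bash
for k in 1 2 3; do python3 -m jog '[{"x":0,"y":0,"z":0.001,"rx":0,"ry":0,"rz":0,"claw":0},{"x":0,"y":0,"z":0.001,"rx":0,"ry":0,"rz":0,"claw":0}]' | grep -E "eef|wrist"; done
```

```text
eef_pos: [0.5912, 0.1918, -0.0263]
wrist_force: [0.1, 0.4, 1.4]
eef_pos: [0.5912, 0.1917, -0.0263]
wrist_force: [-3.1, -0.6, 7.4]
eef_pos: [0.5913, 0.1917, -0.0264]
wrist_force: [-6.8, -2.6, 13.9]
```

Touched the deck at reported -0.0263, so the exact offset is 0.038. I'll raise the tip to 3.5 mm above the deck and nudge towards -y.

```bash
sed -i 's/\[0,0,.042\]/[0,0,.0383]/' h.py; python3 -m jog '[{"x":0,"y":0,"z":-0.0055,"rx":0,"ry":0,"rz":0,"claw":0},{"x":0,"y":-0.003,"z":-0.0055,"rx":0,"ry":0,"rz":0,"claw":0},{"x":0,"y":-0.007,"z":-0.0055,"rx":0,"ry":0,"rz":0,"claw":0},{"x":0,"y":-0.011,"z":-0.0055,"rx":0,"ry":0,"rz":0,"claw":0},{"x":0,"y":-0.015,"z":-0.0055,"rx":0,"ry":0,"rz":0,"claw":0}]';python3 -m jog '[{"x":0,"y":-0.004,"z":0,"rx":0,"ry":0,"rz":0,"claw":0},{"x":0,"y":-0.008,"z":0,"rx":0,"ry":0,"rz":0,"claw":0},{"x":0,"y":-0.012,"z":0,"rx":0,"ry":0,"rz":0,"claw":0},{"x":0,"y":-0.016,"z":0,"rx":0,"ry":0,"rz":0,"claw":0},{"x":0,"y":-0.02,"z":0,"rx":0,"ry":0,"rz":0,"claw":0}]'; python3 -c "
from h import *
go(.049,-.042,.0155)"
```

```text
clock: 10.1
eef_pos: [0.5963, 0.1772, -0.0235]
tcp_rot: [-0.0, -0.185, 0.983, 0.0]
wrist_force: [-0.7, 0.9, -0.0]
finger_gap: -0.003
finger_force: 0.1
clock: 10.6
eef_pos: [0.6038, 0.1588, -0.023]
tcp_rot: [0.0, -0.185, 0.983, -0.0]
wrist_force: [-0.5, -1.1, 0.2]
finger_gap: 0.003
finger_force: 0.0
t 10.6 local [0.0476 0.0004 0.0153] F [-0.5 -1.1  0.2] gap 0.0
shift [-0.0013 -0.0424 -0.0002] turn [-0.    0.    0.02]
```

```bash
python3 -m jog '[{"x":-0.001,"y":-0.004,"z":0,"rx":0,"ry":0,"rz":0,"claw":0},{"x":-0.001,"y":-0.008,"z":0,"rx":0,"ry":0,"rz":0,"claw":0},{"x":-0.001,"y":-0.012,"z":0,"rx":0,"ry":0,"rz":0,"claw":0},{"x":-0.001,"y":-0.016,"z":0,"rx":0,"ry":0,"rz":0,"claw":0},{"x":-0.001,"y":-0.02,"z":0,"rx":0,"ry":0,"rz":0,"claw":0}]';python3 -m jog '[{"x":0,"y":-0.003,"z":0,"rx":0,"ry":0,"rz":0,"claw":0},{"x":0,"y":-0.006,"z":0,"rx":0,"ry":0,"rz":0,"claw":0},{"x":0,"y":-0.009,"z":0,"rx":0,"ry":0,"rz":0,"claw":0},{"x":0,"y":-0.012,"z":0,"rx":0,"ry":0,"rz":0,"claw":0}]'; python3 - <<'E'
from h import *
s=snap('wrist','w6');go(.049,-.042,.0155)
cv2.imwrite('pics/c6.png',cv2.resize(s['pixels'][140:330,120:420,::-1],(600,380)))
E
```

```text
clock: 11.1
eef_pos: [0.612, 0.1405, -0.0231]
tcp_rot: [-0.0, -0.185, 0.983, -0.0]
wrist_force: [-0.9, -0.4, 0.0]
finger_gap: -0.001
finger_force: 0.0
clock: 11.5
eef_pos: [0.6163, 0.1294, -0.023]
tcp_rot: [0.0, -0.185, 0.983, -0.0]
wrist_force: [0.6, -0.1, -0.3]
finger_gap: 0.002
finger_force: 0.1
t 11.55 local [ 0.0487 -0.0319  0.0153] F [ 0.1  0.3 -0.5] gap -0.0
shift [-0.0003 -0.0101 -0.0002] turn [-0.02  0.01  0.02]
```

View pics/c6.png

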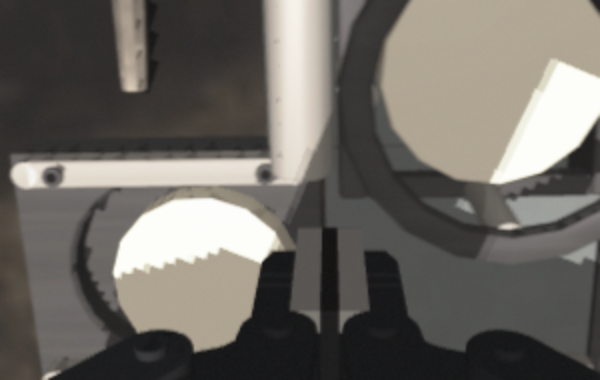

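The disc, crop (195,260), is moving over the nest; the nest's far rim shows at (95,260). I'll keep nudging gently.

```bash
python3 -m jog '[{"x":0,"y":-0.002,"z":0,"rx":0,"ry":0,"rz":0,"claw":0},{"x":0,"y":-0.004,"z":0,"rx":0,"ry":0,"rz":0,"claw":0},{"x":0,"y":-0.006,"z":0,"rx":0,"ry":0,"rz":0,"claw":0},{"x":0,"y":-0.008,"z":0,"rx":0,"ry":0,"rz":0,"claw":0}]';python3 -m jog '[{"x":0,"y":-0.001,"z":0,"rx":0,"ry":0,"rz":0,"claw":0},{"x":0,"y":-0.002,"z":0,"rx":0,"ry":0,"rz":0,"claw":0},{"x":0,"y":-0.003,"z":0,"rx":0,"ry":0,"rz":0,"claw":0},{"x":0,"y":-0.004,"z":0,"rx":0,"ry":0,"rz":0,"claw":0}]'; python3 - <<'E'
from h import *
s=snap('wrist','w7');go(.049,-.042,.0155)
P=cloud(s);L=np.stack([(P-O)@ex,(P-O)@ey,P[...,2]],-1)
k=(s['pixels'].min(2)>110)&(L[...,0]>.032)&(L[...,0]<.066)&(L[...,1]<-.035)&(L[...,1]>-.095)&(L[...,2]<.03)
Q=L[k];A=np.c_[Q[:,:2]-[.049,-.064],np.ones(len(Q))];print(k.sum(),'plane',np.linalg.lstsq(A,Q[:,2],rcond=None)[0],'ext',np.percentile(Q,[2,98],axis=0))
E
```

```text
clock: 11.95
eef_pos: [0.6191, 0.1221, -0.0231]
tcp_rot: [-0.0, -0.185, 0.983, -0.0]
wrist_force: [-0.1, 0.1, -0.0]
finger_gap: 0.0
finger_force: 0.0
clock: 12.35
eef_pos: [0.6206, 0.1184, -0.0231]
tcp_rot: [-0.0, -0.185, 0.983, 0.0]
wrist_force: [0.5, 1.1, -0.1]
finger_gap: -0.002
finger_force: 0.0
t 12.4 local [ 0.0487 -0.0434  0.0153] F [-0.7 -0.1  0.2] gap 0.0
shift [-0.0004  0.0014 -0.0002] turn [-0.01  0.    0.02]
4193 plane [0.01748506 0.02424745 0.0133543 ] ext [[ 0.03301771 -0.08479143  0.01068308]
 [ 0.06466708 -0.05234682  0.01451052]]
```

The disc now looks flat and flush (z about 0.013, the same as the deck in this camera). I'll lift straight up, move away and verify.

```bash
python3 -m jog '[{"x":0,"y":0.005,"z":-0.01,"rx":0,"ry":0,"rz":0,"claw":0},{"x":0,"y":0.005,"z":-0.05,"rx":0,"ry":0,"rz":0,"claw":0},{"x":0,"y":0.005,"z":-0.1,"rx":0,"ry":0,"rz":0,"claw":0},{"x":0.05,"y":0.005,"z":-0.1,"rx":0,"ry":0,"rz":0,"claw":0},{"x":0.1,"y":0.005,"z":-0.1,"rx":0,"ry":0,"rz":0,"claw":0}]' | head -2;python3 -m jog '[{"x":0.05,"y":0.03,"z":0,"rx":0,"ry":0,"rz":0,"claw":0},{"x":0.09,"y":0.05,"z":0,"rx":0,"ry":0,"rz":0,"claw":0},{"x":0.09,"y":0.05,"z":0,"rx":0,"ry":0,"rz":0,"claw":0},{"x":0.09,"y":0.05,"z":0,"rx":0,"ry":0,"rz":0,"claw":0}]'; python3 - <<'E'
from h import *
t=snap('top','t8');a=snap('scene','s8')['pixels'][170:270,180:320,::-1]
b=t['pixels'][105:245,170:320,::-1]
cv2.imwrite('pics/c8.png',np.hstack([cv2.resize(a,(400,286)),cv2.resize(b,(400,286))]))
P=cloud(t)
c=(O+.049*ex-.064*ey);T=np.array(t['world_from_camera']);q=T[:3,:3].T@(c+[0,0,.012]-T[:3,3]);u,v=t['fx']*q[0]/q[2]+t['cx'],t['fy']*q[1]/q[2]+t['cy']
m=(t['pixels'].min(2)>170).astype(np.uint8);w=np.zeros_like(m);cv2.circle(w,(int(u),int(v)),14,1,-1);M=cv2.moments(m*w,True)
p=ray(t,M['m10']/M['m00'],M['m01']/M['m00'],.012);print('area',M['m00'],[(p-O)@ex,(p-O)@ey],'z',P[int(v)-6:int(v)+7,int(u)-6:int(u)+7,2].mean().round(4),P[int(v)-6:int(v)+7,int(u)-6:int(u)+7,2].std().round(4))
print('deck z',P[150:156,236:244,2].mean(),'old',P[156:166,199:208,2].mean())
E
```

```text
clock: 12.9
eef_pos: [0.5277, 0.087, 0.0807]
clock: 13.3
eef_pos: [0.4231, 0.1011, 0.0777]
tcp_rot: [0.001, -0.185, 0.983, -0.0]
wrist_force: [1.4, -0.1, 0.3]
finger_gap: 0.004
finger_force: 0.0
area 429.0 [np.float64(0.04730611695970649), np.float64(-0.06292406508087768)] z 0.0169 0.0688
deck z 0.05558281490246281 old 0.011446905228051672
```

View pics/c8.png

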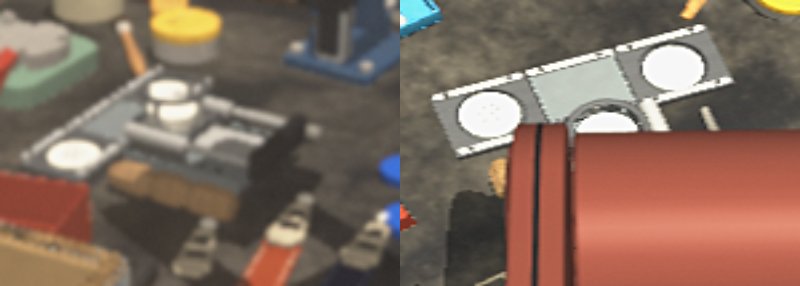

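The disc sits in the right nest at crop (673,68), centred within 2 mm. The worn disc at (489,113), the stack and the bar look undisturbed. One outlier spoiled the mean height, so I'll check the median and tilt before handing in.

```bash
python3 - <<'E'
from h import *
t=load('t8');P=cloud(t);L=np.stack([(P-O)@ex,(P-O)@ey,P[...,2]],-1)
ok=t['range_z']>0
for n,y in(('new',-.0635),('old',.064)):
    k=ok&(np.hypot(L[...,0]-.0485,L[...,1]-y)<.016);Q=L[k];A=np.c_[Q[:,:2]-[.0485,y],np.ones(len(Q))]
    print(n,np.median(Q[:,2]),np.linalg.lstsq(A,Q[:,2],rcond=None)[0])
k=ok&(np.hypot(L[...,0]-.049,L[...,1])<.012)&(L[...,2]<.025);print('deck',np.median(L[k][:,2]))
go(0,0,0); m=abs(np.median(L[ok&(np.hypot(L[...,0]-.0485,L[...,1]+.0635)<.016)][:,2])-.012)
if m<.002: print(ctrl.sign_off())
E
```

```text
new 0.011540259415701692 [0.01506172 0.00767669 0.01152446]
old 0.011564450836520801 [-0.00954063  0.00963864  0.01147752]
deck 0.011398526927403563
t 13.4 local [-0.1393  0.0111  0.1168] F [-0.  -0.2 -0.4] gap 0.0
shift [-0.1389 -0.011   0.1173] turn [-0.07  0.2   0.04]
the job is handed in; nothing more can be done
None
```

The job is handed in at 13.4 s of the 40 s: one disc was ejected and nudged flat into the empty nest, centred within about 2 mm and level with the worn disc, with the push bar sprung back. The reported TCP height turned out to be about 38 mm too low, so I corrected it from the camera depth and a light touch on the deck. No verdict came back at hand-in.

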